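# Load the setting master into a comparator gauge past its sprung contact

## Task

The dial gauge needs its setting master: take the thick one of the two steel masters out of the stand and seat it fully home in the gauge's bore, upright, with its collar flat on the block, then let go. The gauge's delicate sprung contact sticks out into the bore, so never come down on it squarely: tip the master towards the dial, put its lower edge into the bore beside the contact first, push the contact back sideways as you straighten the master, and then slide it down and bed the collar with a steady 10 to 20 N for half a second; never push on the gauge with more than 25 N. Leave the thin master in the stand and the other things on the bench where they are.

Things in the scene. Friction and masses are not known exactly. Their poses are not given: they have to be found in the camera images.
- gauge: Bench comparator, fixed: a dark steel base plate (86 x 160 mm, 12 thick) with an aluminium block 64 x 64 mm, flat top 60 mm above the bench, a round blind bore in the middle of the top. A dial indicator, 56 mm across, lies face up beside it, centre 78 mm from the bore's, top 62 mm above the bench. Origin on the bench under the bore's centre; z up, +y from the bore to the dial.
- bore_mouth (a point): Centre of the bore's mouth, level with the block's top face; axes as the gauge. The bore is vertical, 29 mm in diameter (1 mm wider than the thick master's shank), 44 mm deep, with hardly any chamfer.
- contact_tip (a point): Middle of the upper inner edge of the indicator's steel contact: a flat-ended blade 7 mm wide and 7 mm high that comes out of the bore's +y wall (dial side), upper side 3 mm below the mouth, and stands 4 mm into the bore when free. Its flat upper side stops a master that comes down upright; it yields only sideways, towards the dial.
- contact (a joint): How far the contact is pushed back towards the dial (m, along the gauge's +y): 0 free, at most 0.006. A spring, 1.4 N when free and 0.7 N more for each mm, pushes it out. It reads about 0.002 to 0.003 with the thick master seated. The dial's needle turns with it.
- stand: Stand of plastic, fixed to the bench, 70 x 160 mm, a grey plate 60 mm above the bench with two holes 32 mm wide, at 40 mm either side of its origin along its y; a master hangs upright in each by its collar. Origin: centre of the underside, z up.
- thick_master_grip (a point): Middle of the dark grooved handle of the thick setting master (loose, steel, about 0.2 kg). From the foot up along its +z: a bright shank 28 mm in diameter, 36 long, 1 mm chamfer at the foot; a collar 38 in diameter, 5 high; a neck of 4; a round handle 18 in diameter, 44 long. This point is 67 mm above the foot, 31 above the collar's underside.
- thick_master: The thick setting master as a whole; origin at the centre of its foot, z up along its axis.
- thick_master_foot (a point): Centre of the thick master's foot, the flat lower end of its shank.
- thick_master_seat (a point): Point on the thick master's axis at the underside of its collar, which comes to lie on the block's top face.
- thin_master_grip (a point): Middle of the thin setting master's handle (the same lengths as the thick one, but a 20 mm shank and a 12 mm handle); it stays in the stand.
- caliper: Caliper, 160 x 56 x 13 mm, lying on the bench; a bystander.
- loupe: Black loupe, 40 mm across, 36 mm high; a bystander.
- film_tape: Roll of orange tape, 53 mm across, 12 mm high, lying flat; a bystander.
Not all that is in view belongs to the job. Leave any yellow look-alike of the thick_master alone.

How it is judged:
On the way, in this order (a step that is already met when the one before it is completed fails the run):
1. the thick master is lifted clear of the stand (height (world z) of thick_master_foot above 0.064 m), for 0.1 s.
2. the master, tipped by 7 degrees or more, has its lower edge in the bore (angle between thick_master_grip's own z axis and vertical above 0.12 rad and z of thick_master_foot in the frame of bore_mouth below 0.001 m and horizontal distance between thick_master_foot and bore_mouth below 0.008 m), for 0.1 s.
3. the collar is bedded on the block: upright, down, and pressed with about 10 N (over 12.5 N in all, the spring's 3 N or more included) (z of thick_master_seat in the frame of bore_mouth below 0.0015 m and angle between thick_master_grip's own z axis and vertical below 0.05 rad and contact force between thick_master and gauge above 12.5 N), for 0.25 s.
At the end, for the whole second after the job is handed in: The thick master stands upright (within 0.03 rad) in the bore, collar on the block (within 1.5 mm) and centred within 3 mm; the contact is pushed back more than 1 mm and still; the master is released; the thin master is still in the stand (moved under 20 mm) (z of thick_master_seat in the frame of bore_mouth below 0.0015 m and horizontal distance between thick_master_seat and bore_mouth below 0.003 m and angle between thick_master_grip's own z axis and vertical below 0.03 rad and value of joint contact above 0.001 m and velocity of joint contact below 0.005 m/s and contact force between thick_master and the fingers below 0.1 N and distance of thin_master_grip from where it was at the start of the episode below 0.02 m); the robot touches nothing.
It fails at once if the master is pushed against the gauge or its contact with more than about 25 N (34 N in all with the spring, the wall and the weight) (contact force between thick_master and gauge above 34 N).
It fails at once if the gripper or arm presses on the gauge with more than 25 N (contact force between any of the fingers, the arm and gauge above 25 N).
It fails at once if a bystander is moved by more than 30 mm (distance of any of caliper, loupe, film_tape from where it was at the start of the episode above 0.03 m).
It also fails if it takes over 72 s, if anything falls off the work surface, if the arm or the gripper's body presses on something with over 40 N, if the wrist force passes 120 N, or if a joint passes its speed limit or range.

## Robot

A 7-joint arm with a two-finger parallel gripper is mounted at the origin on a cart in front of the work surface, level with it; the furniture and walls round the work are solid. World frame = base frame: x ahead of the robot, y to its left, z up, the work surface at z = 0. Lengths are in m, angles in rad, forces in N, time in s.
With the tool pointing down it reaches from about 0.4 to 0.85 m from the base axis. Payload 4.5 kg.
Tool frame: the origin (TCP) lies at the very end of the fingers, on their centre line; the grasp point (between the pads) lies 19 mm behind it; z points along the fingers, y is the line along which they close (so a half turn about z gives the same grasp; the last joint's range is limited). The gripper opens to 88 mm and grips with 3 to 60 N. Pads are 18 mm wide; open, the fingers measure 123 mm over their backs; the gripper's body (75 mm by 187 mm) begins 45 mm behind the grasp point.
Start: joints at [0.034, 0.689, -0.195, 1.565, 0.157, 0.902, -0.215], TCP at [0.625, 0, 0.239] pointing down, gripper open.
Joint ranges: [-3.01, 3.01], [-0.46, 2.08], [-1.47, 1.51], [0.13, 2.56], [-1, 4.14], [0.04, 2.09], [-2.66, 2.66]. Speed limits (rad/s): [2.57, 2.57, 3.14, 3.14, 3.14, 3.14, 3.14].

## Interface

Orientations are given as a unit quaternion [x, y, z, w].
In Python, from plant import state, snapshot, calibration, sign_off gives the robot as it stands. The module is installed in compiled form; this text tells all that it offers.
- The arm moves only by the tool jog_arm, never from a script. Its argument "steps" is a list of rows, each an object of numbers: "dx", "dy", "dz": the shift along the tool's x, y, z in cm; "turn": the turn about the tool's z in rad. In form: [{"dx": .., "dy": .., "dz": .., "turn": ..}, ...]. A call has 1 to 20 rows; each row shifts and turns the commanded pose from where the row before left it, along the tool's axes as they then stand; what a row does not reach is not made up. A row lasts 1/10 s, in which the tool goes at most 50 mm and 8.59 degrees, less where a joint would pass 70% of its speed; a pose out of reach is approached as far as the arm can. A call with a gripper value outside its range is refused whole. "gripper" is the opening, from 0 (shut) to 1 (fully open), set as the call begins (left out, the last holds). The fingers move at their own pace and stop on an object; "grip_force" is the grip in N (left out, the last holds). Time passes only in rows, so rows that do not move let the fingers close. It gives the time, the measured TCP pose, the force, the opening and the grip force at its end, in the units of the state.
- state(): the state, without advancing time (a new reading comes with each control period).
- snapshot(name): name is "scene" or "side" or "wrist"; returns the picture (400x640x3 uint8, red, green, blue); there is no depth.
- calibration(name): a dict with "fx", "fy", "cx", "cy" (pixels), "rvec" (rotation vector, rad) and "tvec" (3), from world to camera coordinates, as OpenCV has them; the wrist camera has in their place "mount" (4x4, takes a point from camera to tool coordinates, whose origin is the TCP and whose axes are the flange's). Camera axes: x right, y down, z forward; pixel columns grow to the right and rows downward; lengths in m; the calibration is good to about 2 mm. A picture is of the moment at which its call begins: read the wrist's pose just before it. calibration takes no time and is no camera call.
- sign_off(): hands the job in; it is judged then, once.
The state is a dict: "time_s": time; "joints": joint angles; "joint_velocities": joint speeds; "effort": joint torques, N m; "position": TCP position; "tcp_rot": TCP orientation; "wrist_force": force on the tool from outside, world axes, zero at the start; "wrist_torque": the same for the moment, N m; "width": opening from 0.0 (shut) to 1.0 (fully open); "finger_force": force on a finger pad.
Only numpy, scipy, OpenCV 4.12 (cv2) and the standard library are available. Lean on these libraries where they do the work, as an engineer would, in place of code of your own. Each camera call takes 0.05 s, during which the arm holds its last target. There are 200 camera calls.

## Working session

There is one attempt and no reset: what is moved stays moved. The work goes in short steps, Python scripts to look and compute and a tool call to move; the robot and the scene stay as the last step left them, time stands still between calls to the robot, and variables do not carry over. Pictures are saved under pics/ and viewed, at most 10 in all, crops included, and the job is handed in when it is done.

Besides the shell and the picture viewer there is one more tool, called after "Request:" as name([rows], argument=value, ...), one row to a line, values as JSON. jog_arm: Moves the arm, as the interface text tells. Its arguments: {"type":"object","properties":{"steps":{"type":"array"},"gripper":{"type":"number"},"grip_force":{"type":"number"}},"required":["steps"]}

```bash
mkdir -p pics
python3 - <<'E'
from plant import *
import cv2,numpy as np
s=state();print(s)
for n in ("scene","side","wrist"):
    im=snapshot(n);cv2.imwrite(f"pics/{n}0.png",im[:,:,::-1]);print(n,calibration(n))
a=[cv2.imread(f"pics/{n}0.png") for n in("scene","side")]
E
```

```text
{'time_s': 0.0, 'joints': array([ 0.03376034,  0.68993862, -0.19450533,  1.56634364,  0.15728705,
        0.90250494, -0.21510096]), 'joint_velocities': array([ 0.00071403,  0.00168544, -0.00037022, -0.00088096, -0.00055992,
        0.00082696, -0.00098108]), 'effort': array([ 3.38560185e-04, -5.27571630e+01, -1.26686912e+00, -1.53434461e+01,
       -5.26333472e-02,  6.56995355e-03,  1.65937727e-04]), 'position': array([ 6.24367898e-01, -2.73758052e-05,  2.37938231e-01]), 'tcp_rot': array([ 7.07068190e-01,  7.07144794e-01, -6.83254433e-04, -5.89646030e-04]), 'wrist_force': array([0.28930903, 0.34119993, 0.50859551]), 'wrist_torque': array([0.09405919, 0.09113554, 0.00720931]), 'finger_force': 0.0, 'width': 1.0043334045671608}
scene {'fx': 392.5480751394758, 'fy': 392.5480751394758, 'cx': 323.6074293171752, 'cy': 199.20667544213757, 'rvec': array([ 0.7455616 , -2.5640833 ,  1.13068465]), 'tvec': array([0.51369918, 0.26392074, 0.66573854])}
side {'fx': 489.7888799971663, 'fy': 489.7888799971663, 'cx': 326.198740236629, 'cy': 200.48502042575024, 'rvec': array([ 2.18618203, -0.2158639 ,  0.13237035]), 'tvec': array([-0.56923657,  0.13633352,  0.99378352])}
wrist {'fx': 294.77951392807284, 'fy': 294.77951392807284, 'cx': 321.6506255044469, 'cy': 202.65632855791614, 'mount': array([[-5.81671280e-04, -9.63381297e-01, -2.68134554e-01,
         6.96403128e-02],
       [ 9.99999480e-01, -7.84939877e-04,  6.50887460e-04,
         4.82500899e-05],
       [-8.37522309e-04, -2.68134036e-01,  9.63381252e-01,
        -1.46077235e-01],
       [ 0.00000000e+00,  0.00000000e+00,  0.00000000e+00,
         1.00000000e+00]])}
```

View pics/scene0.png

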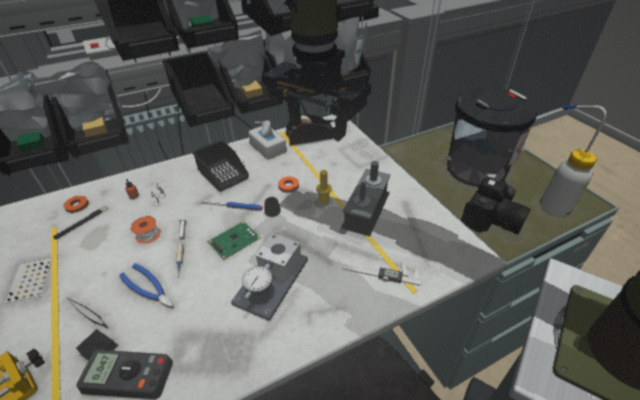

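View pics/side0.png

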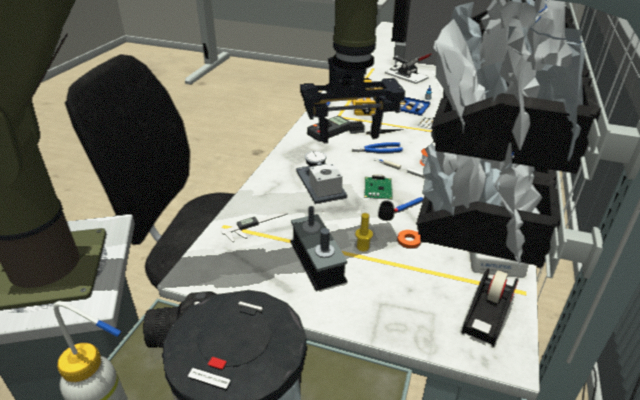

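The scene view shows the stand with masters at (374,172) and (362,188), a yellow look-alike at (323,190), and the gauge bore at (279,248) with its dial at (257,280). The side view shows masters at (311,215) and (325,240), yellow at (364,230), bore at (322,175). I'll check the two masters in one enlarged crop.

Run:
```python
import cv2,numpy as np
a=cv2.imread("pics/scene0.png");b=cv2.imread("pics/side0.png")
r=lambda i,x,y,w,h,k:cv2.resize(i[y:y+h,x:x+w],None,fx=k,fy=k,interpolation=cv2.INTER_CUBIC)
A=r(a,230,150,165,165,3.5 if 0 else 2.4);
c=np.hstack([r(a,230,150,80,0 or 150,4),r(a,330,150,60,150,4)])[:, :]
d=np.hstack([r(b,285,145,75,150,4)])
o=np.hstack([r(a,225,225,90,90,4),r(a,335,155,60,90,4)])
p=np.hstack([r(b,290,200,60,60,4),r(b,290,145,60,60,4)])
p=cv2.copyMakeBorder(p,0,0,0,o.shape[1]-p.shape[1],0)
cv2.imwrite("pics/c1.png",np.vstack([o,p]))
```

```text
(no output)
```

View pics/c1.png

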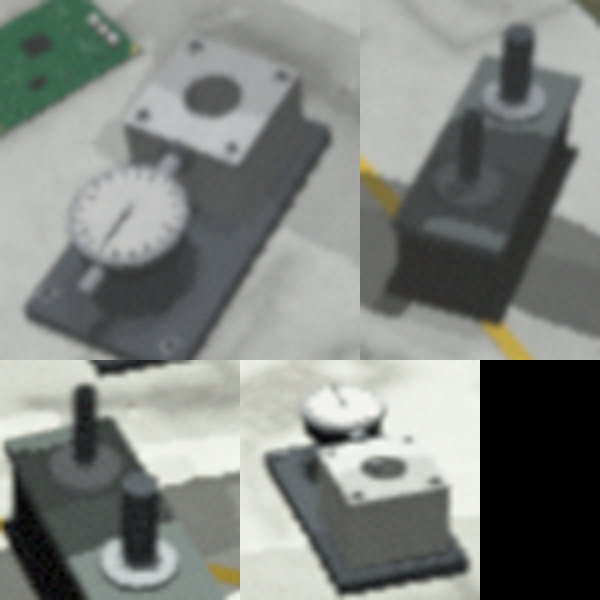

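```bash
cat > h.py <<'E'
from plant import *
import cv2,numpy as np
from scipy.spatial.transform import Rotation as R
def ray(n,p,pose=None):
    c=calibration(n);d=np.array([(p[0]-c['cx'])/c['fx'],(p[1]-c['cy'])/c['fy'],1])
    if n=="wrist":
        M=np.array(c['mount']);T=np.eye(4);T[:3,:3]=R.from_quat(pose[1]).as_matrix();T[:3,3]=pose[0];M=T@M
        return M[:3,3],M[:3,:3]@d
    r=cv2.Rodrigues(np.array(c['rvec']))[0];return -r.T@c['tvec'],r.T@d
def onz(n,p,z,pose=None):
    o,d=ray(n,p,pose);return o+d*(z-o[2])/d[2]
E
python3 - <<'E'
from h import *
for k,z,a,b in [("thick top",.113,(374.75,163),(325,230.5)),("thick collar",.065,(373.6,180),(325,250)),("thin top",.113,(362.75,183),(311.25,207.5)),("thin collar",.065,(362.5,201),(311.2,227)),("bore",.06,(278.25,248.75),(326.25,171.75)),("dial",.062,(257,278.25),(315.75,157))]:
    print(k,onz("scene",a,z).round(4),onz("side",b,z).round(4))
E
```

```text
thick top [ 0.5481 -0.1187  0.113 ] [ 0.5517 -0.1234  0.113 ]
thick collar [ 0.5464 -0.1173  0.065 ] [ 0.5522 -0.1246  0.065 ]
thin top [ 0.5373 -0.0423  0.113 ] [ 0.5392 -0.0467  0.113 ]
thin collar [ 0.5335 -0.0396  0.065 ] [ 0.5385 -0.0494  0.065 ]
bore [0.6097 0.1655 0.06  ] [0.6141 0.161  0.06  ]
dial [0.5982 0.2436 0.062 ] [0.6014 0.2313 0.062 ]
```

View pics/wrist0.png

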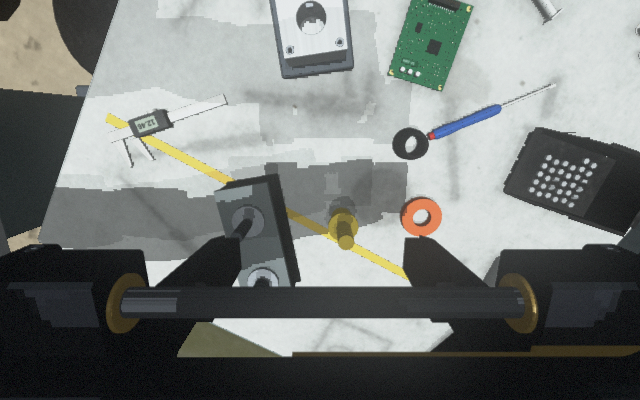

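Candidates: thick master, scene (374,172), side (325,240); thin master, scene (362,188); yellow look-alike, scene (323,190). The crop shows the wider dark handle is the one at scene (374,172), so I choose that. In the wrist view the bore is at (313,17) and the thick master at (262,283). The jog can't tilt the tool, so I will tip the master by pivoting it between the pads. Next I move over the thick master and turn to the gauge's yaw of about 9°.

Request:
jog_arm([
  {"dx":-3,"dy":-2},
  {"dx":-3,"dy":-2},
  {"dx":-3,"dy":-2},
  {"dx":-3,"dy":-1.4,"dz":1},
  {"dz":2,"turn":-0.08},
  {"dz":1,"turn":-0.08},
  {},
  {},
  {},
], gripper=1)

```text
schema error: expected keys dx, dy, dz, turn
```

Run:
```python
from h import *
s=state();print(s['time_s'],s['position'],R.from_quat(s['tcp_rot']).as_matrix().round(4))
cv2.imwrite("pics/w1.png",snapshot("wrist")[:,:,::-1])
```

```text
0.15 [ 6.24535341e-01 -6.07900630e-05  2.38127761e-01] [[-1.0e-04  1.0e+00 -1.3e-03]
 [ 1.0e+00  1.0e-04 -1.0e-04]
 [-1.0e-04 -1.3e-03 -1.0e+00]]
```

View pics/w1.png

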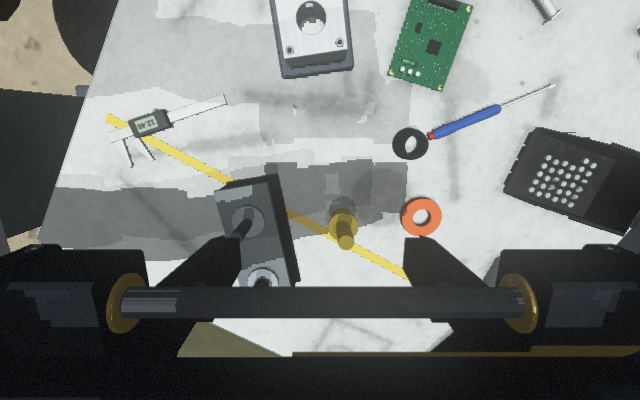

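The view is unchanged: the move was refused because every row needs all four keys.

Request:
jog_arm([
  {"dx":-3,"dy":-2,"dz":0,"turn":0},
  {"dx":-3,"dy":-2,"dz":0,"turn":0},
  {"dx":-3,"dy":-2,"dz":0,"turn":0},
  {"dx":-3,"dy":-1.4,"dz":1,"turn":0},
  {"dx":0,"dy":0,"dz":2,"turn":-0.08},
  {"dx":0,"dy":0,"dz":1,"turn":-0.08},
  {"dx":0,"dy":0,"dz":0,"turn":0},
  {"dx":0,"dy":0,"dz":0,"turn":0},
  {"dx":0,"dy":0,"dz":0,"turn":0},
], gripper=1)

```text
time_s: 1.1
position: [0.5516, -0.1197, 0.1994]
tcp_rot: [0.649, 0.761, 0.0, 0.001]
wrist_force: [-0.0, 0.2, -0.3]
width: 1.0
finger_force: 0.0
```

Run:
```python
from h import *
s=state();print(s['time_s'],s['position'],s['tcp_rot'],R.from_quat(s['tcp_rot']).as_matrix().round(4))
cv2.imwrite("pics/w2.png",snapshot("wrist")[:,:,::-1])
```

```text
1.1 [ 0.55164503 -0.11974045  0.1993761 ] [6.48677579e-01 7.61063025e-01 4.03554903e-04 5.54222847e-04] [[-1.584e-01  9.874e-01  1.400e-03]
 [ 9.874e-01  1.584e-01 -1.000e-04]
 [-3.000e-04  1.300e-03 -1.000e+00]]
```

View pics/w2.png

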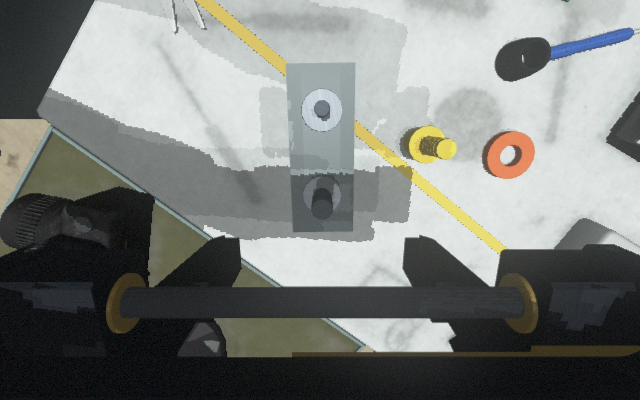

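The stand is square to the tool. The thin master's collar is at (322,110). The thick master's collar is at (322,195) and its handle top is at about (322,211). I'll compute the offset.

Run:
```python
from h import *
P=(np.array([.55164503,-.11974045,.1993761]),[6.48677579e-01,7.61063025e-01,4.03554903e-04,5.54222847e-04])
M=R.from_quat(P[1]).as_matrix()
im=cv2.imread("pics/w2.png")
cv2.imwrite("pics/w2c.png",cv2.resize(im[50:260,270:380],None,fx=2.8*1,fy=2.8,interpolation=cv2.INTER_CUBIC))
for k,p,z in [("top",(322,211),.113),("collar",(322,195),.065),("thin collar",(322,110),.065),("thin top",(322.5,109),.113),("corner",(320.5,62),.06),("front",(323,232),.06)]:
    w=onz("wrist",p,z,P);print(k,w.round(4),(M.T@(w-P[0])*100).round(2))
P0=(np.array([.624368,-.00003,.237938]),[.70706819,.7071448,-.00068325,-.00058965])
print(onz("wrist",(313,17),.06,P0))
```

```text
top [ 0.5527 -0.1219  0.113 ] [-0.23  0.06  8.64]
collar [ 0.5526 -0.1203  0.065 ] [-0.07  0.07 13.44]
thin collar [ 0.5401 -0.0418  0.065 ] [ 7.89  0.07 13.44]
thin top [ 0.5404 -0.0426  0.113 ] [7.8  0.1  8.64]
corner [ 0.5323 -0.0017  0.06  ] [11.97 -0.06 13.93]
front [ 0.5601 -0.1603  0.06  ] [-4.14  0.17 13.94]
[0.61613582 0.16642186 0.06      ]
```

View pics/w2c.png

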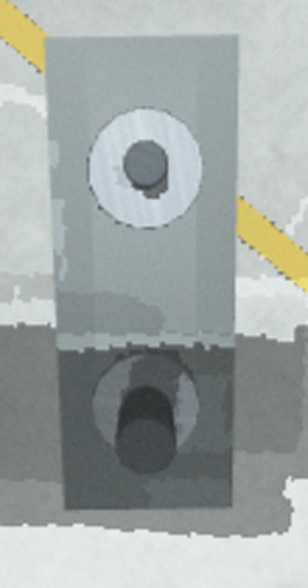

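Request:
jog_arm([
  {"dx":-0.1,"dy":0.06,"dz":3,"turn":0},
  {"dx":0,"dy":0,"dz":3,"turn":0},
  {"dx":0,"dy":0,"dz":2.5,"turn":0},
  {"dx":0,"dy":0,"dz":2,"turn":0},
  {"dx":0,"dy":0,"dz":1.5,"turn":0},
  {"dx":0,"dy":0,"dz":0.6,"turn":0},
  {"dx":0,"dy":0,"dz":0,"turn":0},
  {"dx":0,"dy":0,"dz":0,"turn":0},
])

```text
time_s: 1.95
position: [0.5525, -0.1209, 0.0736]
tcp_rot: [0.648, 0.761, 0.0, 0.001]
wrist_force: [1.2, -0.2, -0.8]
width: 1.003
finger_force: 0.0
```

Request:
jog_arm([
  {"dx":0,"dy":0,"dz":0,"turn":0},
  {"dx":0,"dy":0,"dz":0,"turn":0},
  {"dx":0,"dy":0,"dz":0,"turn":0},
  {"dx":0,"dy":0,"dz":0,"turn":0},
  {"dx":0,"dy":0,"dz":0,"turn":0},
  {"dx":0,"dy":0,"dz":0,"turn":0},
  {"dx":0,"dy":0,"dz":0,"turn":0},
  {"dx":0,"dy":0,"dz":0,"turn":0},
  {"dx":0,"dy":0,"dz":0,"turn":0},
  {"dx":0,"dy":0,"dz":0,"turn":0},
], gripper=0, grip_force=15)

```text
time_s: 2.95
position: [0.5519, -0.1208, 0.0727]
tcp_rot: [0.648, 0.761, 0.0, 0.0]
wrist_force: [0.8, -0.0, -0.8]
width: 0.196
finger_force: 15.0
```

Request:
jog_arm([
  {"dx":0,"dy":0,"dz":-0.6,"turn":0},
  {"dx":0,"dy":0,"dz":-0.9,"turn":0},
  {"dx":0,"dy":0,"dz":-0.9,"turn":0},
  {"dx":0,"dy":0,"dz":0,"turn":0},
  {"dx":0,"dy":0,"dz":0,"turn":0},
  {"dx":0,"dy":0,"dz":0,"turn":0},
])

```text
time_s: 3.55
position: [0.5516, -0.1209, 0.0966]
tcp_rot: [0.648, 0.761, -0.0, -0.0]
wrist_force: [0.1, 0.8, -1.6]
width: 0.198
finger_force: 15.0
```

Request:
jog_arm([
  {"dx":0.3,"dy":0,"dz":0,"turn":0},
  {"dx":0.2,"dy":0,"dz":0,"turn":0},
  {"dx":0.2,"dy":0,"dz":0,"turn":0},
  {"dx":0.2,"dy":0,"dz":0,"turn":0},
  {"dx":0.2,"dy":0,"dz":0,"turn":0},
  {"dx":0.2,"dy":0,"dz":0,"turn":0},
  {"dx":0,"dy":0,"dz":0,"turn":0},
  {"dx":0,"dy":0,"dz":0,"turn":0},
])

```text
time_s: 4.35
position: [0.5499, -0.1078, 0.0968]
tcp_rot: [0.648, 0.761, 0.0, 0.0]
wrist_force: [1.0, -2.5, 1.3]
width: 0.199
finger_force: 15.0
```

Request:
jog_arm([
  {"dx":0,"dy":0,"dz":-0.5,"turn":0},
  {"dx":0,"dy":0,"dz":-1,"turn":0},
  {"dx":0,"dy":0,"dz":-2,"turn":0},
  {"dx":0,"dy":0,"dz":-2,"turn":0},
  {"dx":0,"dy":0,"dz":-2,"turn":0},
  {"dx":0,"dy":0,"dz":-1.5,"turn":0},
  {"dx":2,"dy":0,"dz":-1,"turn":0},
  {"dx":3,"dy":0.5,"dz":0,"turn":0},
  {"dx":3,"dy":0.5,"dz":0,"turn":0},
  {"dx":3,"dy":0.5,"dz":0,"turn":0},
  {"dx":3,"dy":1,"dz":0,"turn":0},
  {"dx":2,"dy":1,"dz":0,"turn":0},
  {"dx":2,"dy":1,"dz":0,"turn":0},
  {"dx":0,"dy":1,"dz":0,"turn":0},
  {"dx":0,"dy":1,"dz":0,"turn":0},
  {"dx":0,"dy":0,"dz":0,"turn":0},
  {"dx":0,"dy":0,"dz":0,"turn":0},
  {"dx":0,"dy":0,"dz":0,"turn":0},
])

```text
time_s: 6.15
position: [0.5842, 0.08, 0.1968]
tcp_rot: [0.648, 0.761, -0.0, -0.0]
wrist_force: [0.6, 0.5, -2.9]
width: 0.192
finger_force: 15.0
```

Run:
```python
from h import *
s=state();print(s['time_s'],s['position'].tolist(),s['tcp_rot'].tolist(),s['wrist_force'])
w=snapshot("wrist")[:,:,::-1];a=snapshot("scene")[:,:,::-1];b=snapshot("side")[:,:,::-1]
for n,i in zip("wab",(w,a,b)):cv2.imwrite(f"pics/3{n}.png",i)
g=lambda n,p:(lambda c:cv2.projectPoints(np.array([p],float),np.array(c['rvec']),np.array(c['tvec']),np.array([[c['fx'],0,c['cx']],[0,c['fy'],c['cy']],[0,0,1]]),None)[0][0,0])(calibration(n))
A=g("scene",s['position']-[0,0,.03]);B=g("side",s['position']-[0,0,.03]);print(A,B)
def cr(i,p,h=25):
    x=int(p[0])-35;y=int(p[1])-35;return cv2.resize(i[y:y+65,x:x+70],None,fx=4,fy=4,interpolation=cv2.INTER_CUBIC),(x,y)
ca,oa=cr(a,A);cb,ob=cr(b,B);print(oa,ob)
top=np.hstack([ca,cb]);W=cv2.resize(w[0:260,180:460],(560,520)[0:2] if 0 else (int(280*1.2),int(260*1.2)))
W=cv2.resize(w[0:280,120:520],(560,392)) [:340]
cv2.imwrite("pics/3c.png",np.vstack([top,W]))
```

```text
6.15 [0.5841784876500614, 0.07995363352147491, 0.19681109360489715] [0.6482986683879208, 0.7613858841037656, -0.0003720302085752103, -0.00048337097546402266] [ 0.56898976  0.49435662 -2.91008487]
[311.45123826 187.94222439] [321.12606674 151.0910976 ]
(276, 152) (286, 116)
```

View pics/3c.png

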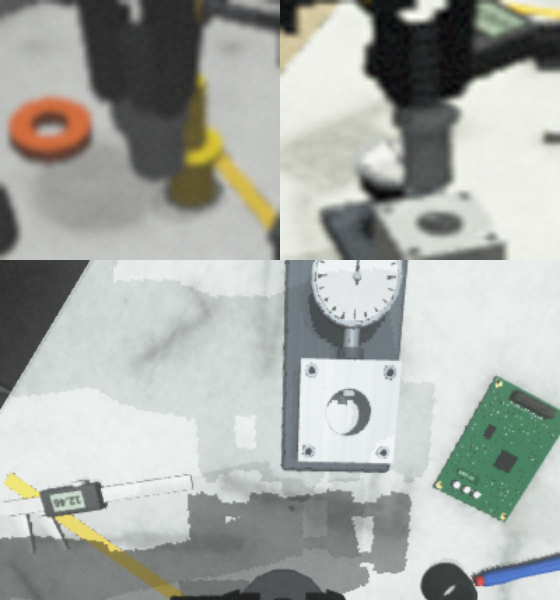

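The composite shows the master held with its top leaning to the dial. The bore is at composite (348,411), which is wrist (369,108), with the contact blade on the dial side, and the dial centre is at wrist (375,12). Now I'll measure the bore and the collar precisely.

Run:
```python
import cv2,numpy as np
w=cv2.imread("pics/3w.png")
c=lambda x,y,W,H,k:cv2.resize(w[y:y+H,x:x+W],None,fx=k,fy=k,interpolation=cv2.INTER_CUBIC)
A=c(325,65,90,90,6);B=c(270,200,110,90,0 or 4)
a=A;b=c(275,205,95,90,6)
b=cv2.convertScaleAbs(b,alpha=2.2)
h=np.hstack([a,b]);print(h.shape)
cv2.imwrite("pics/4c.png",cv2.resize(h,(int(h.shape[1]*.7),int(h.shape[0]*.7)),interpolation=cv2.INTER_AREA))
```

```text
(540, 1110, 3)
```

View pics/4c.png

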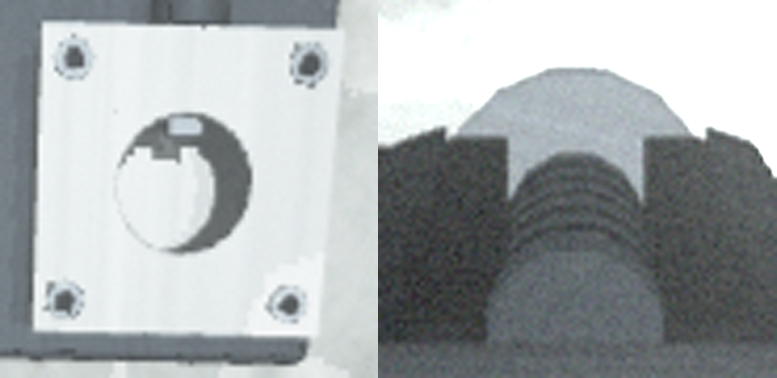

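```bash
cat > m.py <<'E'
from h import *
from scipy.optimize import fsolve
P=(np.array([.58417849,.07995363,.1968111]),[.64829867,.76138589,-.00037203,-.00048337])
Rm=R.from_quat(P[1]).as_matrix();c=calibration("wrist");Mi=np.linalg.inv(c['mount'])
def row(p):
    q=Mi@np.r_[p,1];return c['cy']+c['fy']*q[1]/q[2]
def rim(th,d,s,r):  # s: below grip along axis, edge toward +x ; tool frame
    t=np.linspace(0,2*np.pi,361);e=np.array([np.cos(th),0,np.sin(th)]);a=np.array([-np.sin(th),0,np.cos(th)])
    o=np.array([d,0,-.0187]);return min(row(o+a*s+r*(np.cos(k)*e+np.sin(k)*np.array([0,1,0]))) for k in t)
f=lambda x:[min(rim(x[0],x[1],.026,.019),rim(x[0],x[1],.031,.019))-220.8, rim(x[0],x[1],-.022,.009)-263.4]
th,d=fsolve(f,[.2,0]);print("tilt",np.degrees(th),"offset mm",d*1e3)
for t in (.1,.15,.2,.25): print(t,f([t,0]))
foot=np.array([d-.067*np.sin(th),0,-.0187+.067*np.cos(th)]);print("foot tool",foot)
px=lambda u,v:(325+(u+.5)/4.2-.5,65+(v+.5)/4.2-.5)
g=lambda u,v,z=.06:(Rm.T@(onz("wrist",px(u,v),z,P)-P[0])*1000)
print("bore",g(184.5,182.5).round(2),onz("wrist",px(184.5,182.5),.06,P))
print("bore edges",[g(*q).round(2).tolist() for q in((117,182),(252,182),(184,112),(184,253))])
S=[g(*q) for q in((73,57),(309,66),(65,300),(289,304))];print(np.round(S,2).tolist(),np.mean(S,0))
E=[g(*q) for q in((42,22),(345,30),(33,330),(320,337))];print(np.round(E,2).tolist(),np.mean(E,0))
dl=(Rm.T@(onz("wrist",(120+357/1.4,(277-260)/1.4),.062,P)-P[0])*1000);print("dial",dl)
E
python3 m.py
```

```text
tilt 11.298771899346441 offset mm 1.1939390831103822
0.1 [np.float64(-2.615720317210304), np.float64(8.575292724250858)]
0.15 [np.float64(-0.3022166430703521), np.float64(5.537551537315551)]
0.2 [np.float64(2.0856064410057797), np.float64(2.522705118929707)]
0.25 [np.float64(4.543437516374013), np.float64(-0.4576274256572219)]
foot tool [-0.01193304  0.          0.04700146]
bore [ 80.61  43.31 136.78] [0.61391292 0.16644159 0.06      ]
bore edges [[80.72, 28.61, 136.8], [80.7, 58.0, 136.76], [95.03, 42.59, 136.78], [65.76, 43.82, 136.78]]
[[106.0, 18.57, 136.82], [104.2, 68.78, 136.76], [55.64, 17.69, 136.8], [54.74, 67.73, 136.74]] [ 80.14315896  43.19374286 136.77999216]
[[112.86, 11.92, 136.83], [111.26, 75.89, 136.75], [49.06, 10.61, 136.81], [47.48, 75.17, 136.73]] [ 80.16552749  43.39740624 136.77975481]
dial [157.16201239  45.18623439 134.79715198]
```

Request:
jog_arm([
  {"dx":0,"dy":0,"dz":0,"turn":0.025},
  {"dx":2,"dy":1,"dz":0,"turn":0},
  {"dx":2,"dy":1,"dz":0,"turn":0},
  {"dx":2,"dy":1,"dz":0,"turn":0},
  {"dx":1.5,"dy":0.7,"dz":0,"turn":0},
  {"dx":1.28,"dy":0.43,"dz":0,"turn":0},
  {"dx":0,"dy":0,"dz":1.5,"turn":0},
  {"dx":0,"dy":0,"dz":2,"turn":0},
  {"dx":0,"dy":0,"dz":2,"turn":0},
  {"dx":0,"dy":0,"dz":1,"turn":0},
  {"dx":0,"dy":0,"dz":0,"turn":0},
  {"dx":0,"dy":0,"dz":0,"turn":0},
  {"dx":0,"dy":0,"dz":0,"turn":0},
], grip_force=50)

```text
time_s: 7.6
position: [0.6151, 0.1728, 0.1329]
tcp_rot: [0.658, 0.753, 0.001, 0.001]
wrist_force: [0.0, 0.1, -2.4]
width: 0.185
finger_force: 50.0
```

Run:
```python
import re
src=open('m.py').read()
from h import *
s=state();w=snapshot("wrist")[:,:,::-1];cv2.imwrite("pics/5w.png",w)
Rm=R.from_quat(s['tcp_rot']).as_matrix();b=np.array([.6139,.1662,.06])
P=(np.array([.58417849,.07995363,.1968111]),[.64829867,.76138589,-.00037203,-.00048337])
b=P[0]+R.from_quat(P[1]).as_matrix()@np.array([.0803,.0433,.13678])
print(s['time_s'],s['position'],s['wrist_force'],"bore in tool mm",(Rm.T@(b-s['position'])*1e3).round(2))
c=cv2.resize(w[130:290,255:390],None,fx=4.2,fy=4.2,interpolation=cv2.INTER_CUBIC)
c=cv2.convertScaleAbs(c,alpha=1.5)
cv2.imwrite("pics/5c.png",cv2.resize(c,(506,600)));print(506/135,600/160)
```

```text
7.6 [0.61510261 0.17283951 0.13286706] [ 0.01477356  0.13589916 -2.44716684] bore in tool mm [-6.52 -2.19 72.86]
3.748148148148148 3.75
```

Request:
jog_arm([
  {"dx":0,"dy":-0.22,"dz":0,"turn":0},
  {"dx":0,"dy":0,"dz":0,"turn":0},
  {"dx":0,"dy":0,"dz":0.8,"turn":0},
  {"dx":0,"dy":0,"dz":0.7,"turn":0},
  {"dx":0,"dy":0,"dz":0.6,"turn":0},
  {"dx":0,"dy":0,"dz":0,"turn":0},
  {"dx":0,"dy":0,"dz":0,"turn":0},
  {"dx":0,"dy":0,"dz":0,"turn":0},
])

```text
time_s: 8.45
position: [0.6123, 0.1724, 0.1109]
tcp_rot: [0.658, 0.753, 0.0, 0.0]
wrist_force: [0.2, 0.2, -1.8]
width: 0.19
finger_force: 50.0
```

```bash
cat >> h.py <<'E'
P0=(np.array([.58417849,.07995363,.1968111]),[.64829867,.76138589,-.00037203,-.00048337])
BORE=P0[0]+R.from_quat(P0[1]).as_matrix()@np.array([.0803,.0433,.13678])
def rep():
    s=state();Rm=R.from_quat(s['tcp_rot']).as_matrix()
    print(s['time_s'],"F tool",(Rm.T@s['wrist_force']).round(2),"bore in tool mm",(Rm.T@(BORE-s['position'])*1e3).round(2));return s
E
python3 - <<'E'
from h import *
rep()
w=snapshot("wrist")[:,:,::-1];cv2.imwrite("pics/6w.png",w);rep()
c=cv2.resize(w[170:290,240:400],None,fx=4.5,fy=4.5,interpolation=cv2.INTER_CUBIC)
cv2.imwrite("pics/6c.png",cv2.convertScaleAbs(c,alpha=1.5))
E
```

```text
8.45 F tool [0.21 0.19 1.8 ] bore in tool mm [-6.41  0.74 50.86]
8.5 F tool [ 0.14 -0.12  2.17] bore in tool mm [-6.44  0.7  50.97]
```

View pics/6c.png

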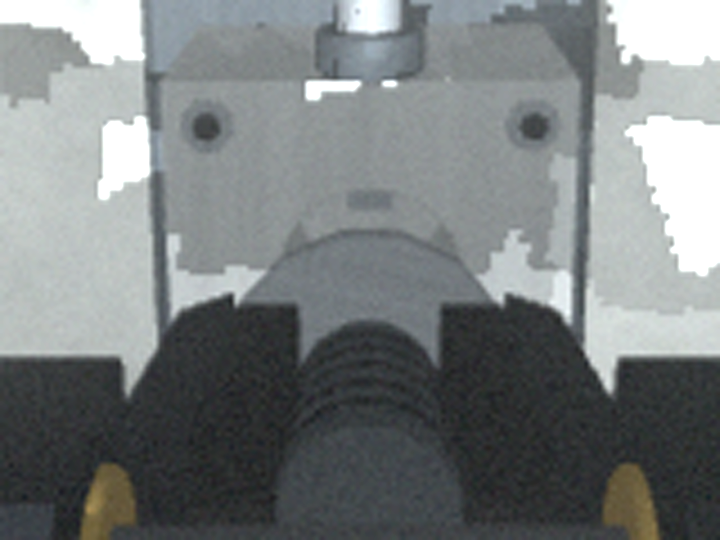

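The gripper is laterally centred on the block: screws at (206,126) and (534,126) in the crop, contact at (369,200), collar centred at about 369. Tilt is unchanged. I'll recheck the bore distance from this closer view.

Run:
```python
from h import *
s=rep();P=(s['position'],s['tcp_rot']);Rm=R.from_quat(P[1]).as_matrix()
q=lambda u,v,z:(Rm.T@(onz("wrist",(240+(u+.5)/4.5-.5,170+(v+.5)/4.5-.5),z,P)-P[0])*1e3).round(2)
print("screws -25:",q(206,126,.06),q(534,126,.06));print("far rim -14.5",q(369,188,.06));print("contact -10.5",q(369,209,.057))
```

```text
8.5 F tool [ 0.14 -0.12  2.17] bore in tool mm [-6.44  0.7  50.97]
screws -25: [ 18.4  -24.75  50.95] [18.35 25.59 50.98]
far rim -14.5 [ 8.42  0.26 50.97]
contact -10.5 [ 4.    0.26 53.97]
```

Request:
jog_arm([
  {"dx":0,"dy":0.03,"dz":0.15,"turn":0},
  {"dx":0,"dy":0,"dz":0.15,"turn":0},
  {"dx":0,"dy":0,"dz":0.1,"turn":0},
  {"dx":0,"dy":0,"dz":0.1,"turn":0},
  {"dx":0,"dy":0,"dz":0,"turn":0},
  {"dx":0,"dy":0,"dz":0,"turn":0},
  {"dx":0,"dy":0,"dz":0,"turn":0},
])

```text
time_s: 9.2
position: [0.6128, 0.1726, 0.1064]
tcp_rot: [0.658, 0.753, 0.001, 0.0]
wrist_force: [-1.7, 0.1, 5.0]
width: 0.188
finger_force: 50.0
```

```bash
python3 -c "
from h import *
rep()"
```

```text
9.2 F tool [ 0.35 -1.68 -4.96] bore in tool mm [-6.62  0.25 46.39]
```

Request:
jog_arm([
  {"dx":0.1,"dy":0,"dz":0.02,"turn":0},
  {"dx":0.1,"dy":0,"dz":0.02,"turn":0},
  {"dx":0.05,"dy":0,"dz":0.02,"turn":0},
  {"dx":0,"dy":0,"dz":0,"turn":0},
  {"dx":0,"dy":0,"dz":0,"turn":0},
  {"dx":0,"dy":0,"dz":0,"turn":0},
])

```text
time_s: 9.8
position: [0.6127, 0.174, 0.1059]
tcp_rot: [0.658, 0.753, 0.0, 0.001]
wrist_force: [-0.9, -0.5, 6.7]
width: 0.188
finger_force: 50.0
```

```bash
python3 -c "
from h import *
rep()"
```

```text
9.8 F tool [-0.42 -0.92 -6.7 ] bore in tool mm [-7.91  0.19 45.91]
```

Request:
jog_arm([
  {"dx":0.1,"dy":0,"dz":0,"turn":0},
  {"dx":0.05,"dy":0,"dz":0,"turn":0},
  {"dx":0,"dy":0,"dz":0,"turn":0},
  {"dx":0,"dy":0,"dz":0,"turn":0},
  {"dx":0,"dy":0,"dz":0,"turn":0},
])

```text
time_s: 10.3
position: [0.6122, 0.176, 0.1051]
tcp_rot: [0.658, 0.753, 0.0, 0.0]
wrist_force: [0.8, -1.3, 1.4]
width: 0.188
finger_force: 50.0
```

```bash
python3 -c "
from h import *
rep()"
```

```text
10.3 F tool [-1.41  0.65 -1.41] bore in tool mm [-10.04   0.35  45.11]
```

Request:
jog_arm([
  {"dx":0.07,"dy":0,"dz":0,"turn":0},
  {"dx":0.05,"dy":0,"dz":0.03,"turn":0},
  {"dx":0,"dy":0,"dz":0.05,"turn":0},
  {"dx":0,"dy":0,"dz":0,"turn":0},
  {"dx":0,"dy":0,"dz":0,"turn":0},
  {"dx":0,"dy":0,"dz":0,"turn":0},
])

```text
time_s: 10.9
position: [0.6117, 0.1772, 0.1042]
tcp_rot: [0.658, 0.753, -0.0, 0.0]
wrist_force: [1.4, -3.1, 0.4]
width: 0.187
finger_force: 50.0
```

```bash
python3 -c "
from h import *
rep()"
```

```text
10.9 F tool [-3.21  0.94 -0.37] bore in tool mm [-11.24   0.73  44.17]
```

Request:
jog_arm([
  {"dx":0,"dy":0.03,"dz":0.1,"turn":0},
  {"dx":0,"dy":0,"dz":0.1,"turn":0},
  {"dx":-0.1,"dy":0,"dz":0,"turn":0},
  {"dx":-0.1,"dy":0,"dz":0,"turn":0},
  {"dx":-0.1,"dy":0,"dz":0,"turn":0},
  {"dx":0,"dy":0,"dz":0,"turn":0},
  {"dx":0,"dy":0,"dz":0,"turn":0},
], grip_force=30)

```text
time_s: 11.6
position: [0.612, 0.1756, 0.1023]
tcp_rot: [0.658, 0.753, 0.0, -0.001]
wrist_force: [-0.5, 1.0, -0.6]
width: 0.193
finger_force: 30.0
```

```bash
python3 -c "
from h import *
rep()"
```

```text
11.6 F tool [ 1.1  -0.35  0.63] bore in tool mm [-9.71  0.62 42.27]
```

Request:
jog_arm([
  {"dx":-0.12,"dy":0,"dz":0,"turn":0},
  {"dx":-0.12,"dy":0,"dz":0,"turn":0},
  {"dx":-0.12,"dy":0,"dz":0.05,"turn":0},
  {"dx":-0.12,"dy":0,"dz":0.05,"turn":0},
  {"dx":0,"dy":0,"dz":0,"turn":0},
  {"dx":0,"dy":0,"dz":0,"turn":0},
])

```text
time_s: 12.2
position: [0.6128, 0.1731, 0.1023]
tcp_rot: [0.657, 0.754, 0.002, -0.001]
wrist_force: [-2.8, 6.4, 5.1]
width: 0.195
finger_force: 30.0
```

```bash
python3 -c "
from h import *
rep()"
```

```text
12.2 F tool [ 6.78 -1.92 -5.11] bore in tool mm [-7.2   0.11 42.29]
```

Request:
jog_arm([
  {"dx":0,"dy":0,"dz":-0.1,"turn":0},
  {"dx":0,"dy":0,"dz":0,"turn":0},
  {"dx":-0.1,"dy":0,"dz":0,"turn":0},
  {"dx":-0.1,"dy":0,"dz":0,"turn":0},
  {"dx":0,"dy":0,"dz":0,"turn":0},
  {"dx":0,"dy":0,"dz":0,"turn":0},
], grip_force=12)

```text
time_s: 12.8
position: [0.6136, 0.1674, 0.1023]
tcp_rot: [0.658, 0.753, -0.0, 0.0]
wrist_force: [-0.6, 2.4, 0.5]
width: 0.198
finger_force: 12.0
```

```bash
python3 -c "
from h import *
rep()"
```

```text
12.8 F tool [ 2.47 -0.28 -0.48] bore in tool mm [-1.26  0.19 42.27]
```

Request:
jog_arm([
  {"dx":-0.08,"dy":0,"dz":0.05,"turn":0},
  {"dx":-0.08,"dy":0,"dz":0.1,"turn":0},
  {"dx":-0.05,"dy":0,"dz":0.1,"turn":0},
  {"dx":0,"dy":0,"dz":0.1,"turn":0},
  {"dx":0,"dy":0,"dz":0,"turn":0},
  {"dx":0,"dy":0,"dz":0,"turn":0},
])

```text
time_s: 13.4
position: [0.6138, 0.1655, 0.0987]
tcp_rot: [0.658, 0.753, -0.0, 0.0]
wrist_force: [0.4, 1.7, 1.8]
width: 0.197
finger_force: 12.0
```

```bash
python3 -c "
from h import *
rep()"
```

```text
13.4 F tool [ 1.6   0.65 -1.8 ] bore in tool mm [ 0.66  0.29 38.71]
```

Request:
jog_arm([
  {"dx":-0.03,"dy":0,"dz":0.15,"turn":0},
  {"dx":0,"dy":0,"dz":0.15,"turn":0},
  {"dx":0,"dy":0,"dz":0.15,"turn":0},
  {"dx":0,"dy":0,"dz":0.15,"turn":0},
  {"dx":0,"dy":0,"dz":0,"turn":0},
  {"dx":0,"dy":0,"dz":0,"turn":0},
])

```text
time_s: 14.0
position: [0.6136, 0.1653, 0.0925]
tcp_rot: [0.658, 0.753, -0.0, -0.0]
wrist_force: [0.3, 1.4, 0.3]
width: 0.199
finger_force: 12.0
```

```bash
python3 -c "
from h import *
rep()"
```

```text
14.0 F tool [ 1.37  0.44 -0.34] bore in tool mm [ 0.74  0.44 32.5 ]
```

Sliding freely. I'll raise the grip and continue down.

Request:
jog_arm([
  {"dx":0,"dy":0,"dz":0.2,"turn":0},
  {"dx":0,"dy":0,"dz":0.2,"turn":0},
  {"dx":0,"dy":0,"dz":0.2,"turn":0},
  {"dx":0,"dy":0,"dz":0.2,"turn":0},
  {"dx":0,"dy":0,"dz":0.2,"turn":0},
  {"dx":0,"dy":0,"dz":0.2,"turn":0},
  {"dx":0,"dy":0,"dz":0.2,"turn":0},
  {"dx":0,"dy":0,"dz":0.2,"turn":0},
  {"dx":0,"dy":0,"dz":0,"turn":0},
  {"dx":0,"dy":0,"dz":0,"turn":0},
], grip_force=20)

```text
time_s: 15.0
position: [0.6136, 0.1653, 0.0764]
tcp_rot: [0.658, 0.753, -0.0, -0.0]
wrist_force: [1.2, 1.8, -0.9]
width: 0.195
finger_force: 20.0
```

```bash
python3 -c "
from h import *
rep()"
```

```text
15.0 F tool [1.64 1.42 0.86] bore in tool mm [ 0.77  0.47 16.39]
```

Request:
jog_arm([
  {"dx":0,"dy":0,"dz":0.15,"turn":0},
  {"dx":0,"dy":0,"dz":0.1,"turn":0},
  {"dx":0,"dy":0,"dz":0.08,"turn":0},
  {"dx":0,"dy":0,"dz":0.04,"turn":0},
  {"dx":0,"dy":0,"dz":0.03,"turn":0},
  {"dx":0,"dy":0,"dz":0,"turn":0},
  {"dx":0,"dy":0,"dz":0,"turn":0},
], grip_force=30)

```text
time_s: 15.7
position: [0.6137, 0.1654, 0.0728]
tcp_rot: [0.658, 0.753, -0.0, 0.0]
wrist_force: [-0.2, 1.1, 2.5]
width: 0.194
finger_force: 30.0
```

```bash
python3 -c "
from h import *
rep()"
```

```text
15.7 F tool [ 1.13 -0.02 -2.51] bore in tool mm [ 0.72  0.39 12.82]
```

Contact starts at the expected height. Now I press gently.

Request:
jog_arm([
  {"dx":0,"dy":0,"dz":0.04,"turn":0},
  {"dx":0,"dy":0,"dz":0,"turn":0},
  {"dx":0,"dy":0,"dz":0,"turn":0},
  {"dx":0,"dy":0,"dz":0,"turn":0},
])

```text
time_s: 16.1
position: [0.6137, 0.1653, 0.0726]
tcp_rot: [0.658, 0.753, 0.0, 0.0]
wrist_force: [0.1, 0.8, 4.2]
width: 0.193
finger_force: 30.0
```

```bash
python3 -c "
from h import *
rep()"
```

```text
16.1 F tool [ 0.76  0.19 -4.16] bore in tool mm [ 0.77  0.37 12.65]
```

Request:
jog_arm([
  {"dx":0,"dy":0,"dz":0.04,"turn":0},
  {"dx":0,"dy":0,"dz":0.04,"turn":0},
  {"dx":0,"dy":0,"dz":0,"turn":0},
  {"dx":0,"dy":0,"dz":0,"turn":0},
  {"dx":0,"dy":0,"dz":0,"turn":0},
], grip_force=40)

```text
time_s: 16.6
position: [0.6137, 0.1653, 0.0726]
tcp_rot: [0.658, 0.753, 0.0, 0.0]
wrist_force: [-1.6, 0.1, 10.5]
width: 0.19
finger_force: 40.0
```

```bash
python3 -c "
from h import *
rep()"
```

```text
16.6 F tool [  0.36  -1.57 -10.48] bore in tool mm [ 0.79  0.36 12.55]
```

Request:
jog_arm([
  {"dx":0,"dy":0,"dz":0.04,"turn":0},
  {"dx":0,"dy":0,"dz":0.02,"turn":0},
  {"dx":0,"dy":0,"dz":0,"turn":0},
  {"dx":0,"dy":0,"dz":0,"turn":0},
  {"dx":0,"dy":0,"dz":0,"turn":0},
  {"dx":0,"dy":0,"dz":0,"turn":0},
  {"dx":0,"dy":0,"dz":0,"turn":0},
  {"dx":0,"dy":0,"dz":0,"turn":0},
  {"dx":0,"dy":0,"dz":0,"turn":0},
])

```text
time_s: 17.5
position: [0.6137, 0.1653, 0.0725]
tcp_rot: [0.658, 0.753, 0.0, 0.0]
wrist_force: [-2.7, 0.5, 14.2]
width: 0.195
finger_force: 40.0
```

Run:
```python
from h import *
rep()
w=snapshot("wrist")[:,:,::-1];cv2.imwrite("pics/7w.png",w)
# tilt check without viewing: rows of brightness edges along the centre column
g=cv2.GaussianBlur(cv2.cvtColor(w,cv2.COLOR_BGR2GRAY),(3,3),0)[:,318:326].mean(1)
print(g[170:300].round(0).astype(int).tolist())
```

```text
17.5 F tool [  0.81  -2.59 -14.16] bore in tool mm [ 0.8   0.33 12.51]
[168, 168, 169, 170, 170, 168, 150, 110, 86, 93, 103, 104, 103, 102, 100, 99, 99, 100, 100, 101, 128, 180, 209, 211, 210, 209, 209, 204, 192, 184, 164, 127, 102, 98, 98, 97, 97, 97, 97, 97, 96, 96, 96, 96, 90, 78, 72, 76, 79, 78, 79, 79, 78, 78, 77, 77, 77, 78, 78, 78, 79, 79, 78, 78, 77, 74, 67, 56, 46, 42, 42, 39, 35, 36, 39, 41, 39, 35, 34, 37, 40, 40, 39, 34, 32, 34, 38, 40, 40, 36, 30, 30, 35, 38, 39, 39, 37, 32, 28, 31, 36, 39, 39, 39, 39, 39, 39, 41, 44, 45, 46, 45, 44, 45, 45, 45, 44, 43, 43, 43, 45, 46, 46, 46, 47, 48, 47, 48, 49, 49]
```

```bash
cat >> m.py <<'E'
print("----")
for a,b in ((214.5,276.5),(215.3,277),(214,276)):
  f=lambda x:[min(rim(x[0],x[1],.026,.019),rim(x[0],x[1],.031,.019))-a, rim(x[0],x[1],-.022,.009)-b]
  t,d=fsolve(f,[0,0]);print(np.degrees(t),d*1e3)
E
python3 m.py | sed -n '/----/,$p'
```

```text
----
1.2206845828932753 0.1290418178676407
1.494734450076008 -0.22421311201827343
1.1404126916083621 0.3899648863360236
```

Request:
jog_arm([
  {"dx":0,"dy":0,"dz":-0.08,"turn":0},
  {"dx":0,"dy":0,"dz":-0.04,"turn":0},
  {"dx":0,"dy":0,"dz":0,"turn":0},
  {"dx":0,"dy":0,"dz":0,"turn":0},
], grip_force=10)

```text
time_s: 17.95
position: [0.6138, 0.1648, 0.0723]
tcp_rot: [0.658, 0.753, -0.0, 0.0]
wrist_force: [1.0, 0.8, 6.2]
width: 0.202
finger_force: 10.0
```

Request:
jog_arm([
  {"dx":0,"dy":0,"dz":0,"turn":0},
  {"dx":0,"dy":0,"dz":0,"turn":0},
  {"dx":0,"dy":0,"dz":0,"turn":0},
  {"dx":0,"dy":0,"dz":0,"turn":0},
  {"dx":0,"dy":0,"dz":0,"turn":0},
  {"dx":0,"dy":0,"dz":0,"turn":0},
  {"dx":0,"dy":0,"dz":0,"turn":0},
  {"dx":0,"dy":0,"dz":0,"turn":0},
], gripper=0.7)

```text
time_s: 18.75
position: [0.6137, 0.1654, 0.0723]
tcp_rot: [0.658, 0.753, 0.0, 0.0]
wrist_force: [0.3, 0.2, 0.6]
width: 0.704
finger_force: 0.0
```

Request:
jog_arm([
  {"dx":0,"dy":0,"dz":-0.5,"turn":0},
  {"dx":0,"dy":0,"dz":-1.5,"turn":0},
  {"dx":0,"dy":0,"dz":-2,"turn":0},
  {"dx":0,"dy":0,"dz":-2,"turn":0},
  {"dx":0,"dy":0,"dz":-2,"turn":0},
  {"dx":0,"dy":0,"dz":-2,"turn":0},
  {"dx":0,"dy":0,"dz":0,"turn":0},
  {"dx":0,"dy":0,"dz":0,"turn":0},
  {"dx":0,"dy":0,"dz":0,"turn":0},
])

```text
time_s: 19.65
position: [0.613, 0.1651, 0.1716]
tcp_rot: [0.658, 0.753, -0.001, -0.0]
wrist_force: [-0.4, -0.1, -1.0]
width: 0.698
finger_force: 0.0
```

Run:
```python
from h import *
s=rep();w=snapshot("wrist")[:,:,::-1].copy();cv2.imwrite("pics/8w.png",w)
c=calibration("wrist");T=np.eye(4);T[:3,:3]=R.from_quat(s['tcp_rot']).as_matrix();T[:3,3]=s['position'];Mi=np.linalg.inv(T@np.array(c['mount']))
def pr(p):
    q=Mi@np.r_[p,1];return np.array([c['cx']+c['fx']*q[0]/q[2],c['cy']+c['fy']*q[1]/q[2]])
print("expect handle top",pr(BORE+[0,0,.053]),"collar top",pr(BORE+[0,0,.005]))
g=cv2.cvtColor(w,cv2.COLOR_BGR2GRAY);m=pr(BORE+[0,0,.053]).astype(int);k=pr(BORE+[0,0,.005]).astype(int)
print("col through top",g[m[1]-45:m[1]+25,m[0]].tolist());print("row top",g[m[1],m[0]-30:m[0]+30].tolist());print("row collar",k,g[k[1]-12,k[0]-45:k[0]+45].tolist())
t=[pr(BORE+T[:3,:3]@np.array([dx,0,0])+[0,0,z])[1] for dx,z in((.019,.005),(.019,0),(.009,.053),(-.009,.053))];print("expected rows collar top rim, bottom rim, handle top far, near",t)
```

```text
19.65 F tool [-0.08 -0.4   0.95] bore in tool mm [  0.91   1.23 111.59]
expect handle top [322.84164154 218.13421949] collar top [322.66328907 200.88440199]
col through top [214, 211, 209, 210, 210, 129, 101, 96, 82, 86, 84, 87, 87, 86, 85, 83, 87, 90, 85, 84, 81, 66, 53, 55, 50, 51, 52, 50, 57, 52, 54, 49, 48, 53, 51, 57, 56, 56, 58, 58, 70, 72, 73, 75, 74, 71, 69, 71, 71, 73, 69, 68, 72, 71, 70, 72, 71, 93, 132, 134, 136, 137, 133, 131, 125, 128, 129, 125, 120, 117]
row top [135, 131, 132, 135, 137, 139, 138, 137, 134, 135, 137, 138, 135, 136, 139, 143, 143, 134, 131, 78, 74, 68, 71, 72, 74, 72, 71, 71, 72, 71, 71, 73, 72, 70, 73, 71, 70, 73, 69, 68, 68, 72, 62, 130, 137, 140, 141, 154, 155, 154, 154, 157, 153, 142, 135, 134, 135, 135, 131, 129]
row collar [322 200] [130, 131, 129, 128, 131, 99, 74, 76, 76, 77, 100, 101, 103, 101, 100, 99, 99, 102, 103, 104, 133, 143, 139, 140, 143, 140, 138, 137, 117, 101, 97, 111, 119, 120, 118, 118, 119, 120, 118, 90, 87, 84, 87, 87, 86, 83, 84, 86, 83, 86, 82, 85, 85, 81, 83, 83, 84, 85, 83, 106, 108, 90, 97, 107, 132, 136, 133, 139, 139, 137, 140, 139, 140, 137, 138, 132, 136, 133, 139, 140, 137, 109, 77, 75, 69, 69, 125, 130, 130, 130]
expected rows collar top rim, bottom rim, handle top far, near [np.float64(179.83402484885224), np.float64(178.74047544883777), np.float64(206.3212957612217), np.float64(229.68552751796236)]
```

The numbers agree that it is seated. The handle-top near edge is at row 230 (expected 229.7) and the collar rim at row 178 (expected 178.7). The tool height under the press also matches the height at which I gripped the master in the stand.

```bash
python3 -c "
from plant import *
print(sign_off())"
```

```text
the job is handed in; nothing more can be done
None
```

I seated the thick master in the gauge bore, pressed the collar down at about 14 N for over half a second, let go and handed the job in at about 20 s. The hand-in gave no verdict, but the last camera and force readings agree with it being upright and fully home.

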